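Gauge a batten against the flip stop of a crosscut jig

TASK

Set the batten in the crosscut jig ready for the saw: flip the stop fully down onto the fence, slide the batten along the fence until its end presses firmly home against the stop's brass screw and keep it pressed there for a moment, then flip the stop right up again. Push gently, feeling for the contact: the stop must keep its setting on the track, and at the end the batten must lie flat, straight along the fence, exactly where the stop's brass screw gauged it, with the pencil, rule, oilstone and wedge left alone.

Things in the scene. Friction and masses are not known exactly. Their poses are not given: they have to be found in the camera images.
- saw_jig: crosscut jig fixed to the bench: plywood bed 150 (x) x 560 (y) x 18 mm; origin under its centre, at bench height; y runs along the fence from the batten's tail to the stop, x from the robot's side to the fence. Oak fence: front face x = +20 mm, back +50, y = -85 to +270 (none below -85), top 50 mm above the bench; saw slot at y = 0; aluminium track on it, top at 58 mm
- shoe_face (a point): face of the hold-in at the batten's side (jig x = -12, y = -50 mm, 28 mm above the bench): a black spring shoe, 26 mm long, that presses the batten to the fence with about 4 N, so that the batten takes some 4 to 9 N to slide and stays where it is left. The dark block behind it: x = -72 to -38, y = -75 to -25, top 44 mm above the bench
- batten: loose planed light-wood batten, 32 (x) x 260 (y) x 20 mm high, about 0.25 kg, already lying on the bed (its underside 18 mm above the bench) between fence and shoe, 35 to 160 mm short of the stop; origin at the centre of its underside, y along it towards the stop. Its tail stands free of the fence and can be pushed or gripped there
- batten_lead (a point): centre of the batten's end face that goes to the stop (its +y end), 28 mm above the bench
- batten_tail (a point): centre of the batten's other end face (its -y end), 28 mm above the bench; pushing it along +y of the jig slides the batten to the stop
- gauge_mark (a point): point of the stop's carriage in the plane of the leaf's flat nose (its -y face, nearest the batten), on the batten's middle line, 30 mm above the bench; axes as the jig's. The aluminium carriage stands elsewhere on the track each time and is held by a small knob only: some 15 N along y makes it creep, and the setting is lost if it moves more than 1.5 mm
- stop_leaf (a joint): hinge of the dark steel stop leaf, rad: 0 = fully down on the fence, nose in the batten's path; grows as it swings up and back, to 1.92. Starts at 1.5 to 1.9. Stiff (0.1 N m, 2 N at the handle): stays where it is left. A brass adjusting screw (flat 14 mm tip) stands out of the nose towards the batten by 2 to 13 mm, set anew each time, not measured: the batten stops at its tip (screw_tip), felt as a rise over the drag
- leaf_hinge (a point): point on the leaf's hinge axis (parallel to the jig's y), level with the handle's middle along y; x = +42 mm in the jig's frame, 82 mm above the bench
- leaf_handle (a point): middle of the black rubber grip of the leaf's handle: a round bar 12 mm thick, 44 mm long, parallel to the hinge, standing out to +y from the 16 mm wide leaf; 77 mm from the hinge axis. Leaf down: 77 mm to the robot's side of the axis, 85 mm above the bench; at 1.92 it is 29 mm behind it, 153 mm up. Gripped from above across the bar (closing along jig x), it can turn between the pads
- pencil: red pencil 159 mm long lying on the bench in front of the jig; leave alone
- folded_rule: folded wooden rule 164 mm long lying on the bench; leave alone
- oilstone: grey whetstone in a brown wooden holder, 62 x 205 x 35 mm, on the bench in front of the jig; leave alone
- wedge: flat oak wedge 45 x 110 x 14 mm on the bench behind the jig; leave alone

How it is judged:
On the way, in this order (a step that is already met when the one before it is completed fails the run):
1. the stop is fully down on the fence (value of joint stop_leaf below 0.04 rad), for 0.2 s.
2. with the stop down, the batten's end is pressed home against it with more than 2 N, along the fence (value of joint stop_leaf below 0.04 rad and y of batten_lead in the frame of screw_tip between -0.0015 and 0.0015 m and angle between the y axis of batten and the y axis of saw_jig, either way round below 0.02 rad and contact force between batten and stop_leaf above 2 N), for 0.2 s.
3. the stop is flipped up again, the batten still where it was gauged (value of joint stop_leaf above 1.4 rad and y of batten_lead in the frame of screw_tip between -0.0015 and 0.0015 m), for 0.2 s.
At the end, for the whole second after the job is handed in: the stop leaf is up (past 1.4 rad), its carriage within 1.5 mm of its setting; the batten's lead end is within 1.5 mm of the plane of the brass screw's tip, the batten lies flat on the bed, against the fence within 2 mm and parallel to it within 0.02 rad, at rest (all of step 3 and angle between the y axis of batten and the y axis of saw_jig, either way round below 0.02 rad and x of batten_lead in the frame of saw_jig between 0.002 and 0.006 m and z of batten_lead in the frame of saw_jig below 0.031 m and distance of gauge_mark from where it was at the start of the episode below 0.0015 m and linear speed of batten below 0.01 m/s); the robot touches nothing.
It fails at once if the stop's carriage was shifted by more than 1.5 mm (distance of gauge_mark from where it was at the start of the episode above 0.0015 m).
It fails at once if the batten was rammed against the stop with more than 20 N (contact force between batten and stop_leaf above 20 N).
It fails at once if a bystander (pencil, rule, oilstone, wedge) was moved by more than 15 mm (distance of any of pencil, folded_rule, oilstone, wedge from where it was at the start of the episode above 0.015 m).
It also fails if it takes over 72 s, if anything falls off the work surface, if the arm or the gripper's body presses on something with over 40 N, if the wrist force passes 120 N, or if a joint passes its speed limit or range.

ROBOT

A 7-joint arm with a two-finger parallel gripper is mounted at the origin on a cart in front of the work surface, level with it; the furniture and walls round the work are solid. World frame = base frame: x ahead of the robot, y to its left, z up, the work surface at z = 0. Lengths are in m, angles in rad, forces in N, time in s.
With the tool pointing down it reaches from about 0.4 to 0.85 m from the base axis. Payload 10.4 kg.
Tool frame: the origin (TCP) lies at the very end of the fingers, on their centre line; the grasp point (between the pads) lies 19 mm behind it; z points along the fingers, y is the direction in which the jaws open and shut (so a half turn about z gives the same grasp; the last joint's range is limited). The gripper opens to 87 mm and grips with 3 to 60 N. Pads are 19 mm wide; open, the fingers measure 117 mm over their backs; the gripper's body (75 mm by 190 mm) begins 51 mm behind the grasp point.
Start: joints at [-1.343, 0.332, -0.065, 1.46, 0.022, 1.35, -0.088], TCP at [0.155, 0.605, 0.223] pointing down, gripper open.
Joint ranges: [-2.6, 2.6], [-0.5, 2.12], [-1.47, 1.34], [0.16, 2.42], [-1.27, 4.41], [0.06, 2.06], [-2.6, 2.6]. Speed limits (rad/s): [2.22, 2.22, 2.79, 2.79, 3.14, 3.14, 3.14].

INTERFACE

Orientations are given as a unit quaternion [x, y, z, w].
In Python, from bench import r gives the robot as it stands.
- The arm moves only by the tool move_arm, never from a script. Its argument "deltas" is a list of rows, each a list of 5 numbers: the gripper's target within -1 to 1 (fully open at 1, half-way at 0, shut at -1), then the shift along the tool's x, y, z as a fraction of full scale, then the turn about the tool's z as a fraction of full scale. A call has 1 to 12 rows; each row shifts and turns the commanded pose from where the row before left it, along the tool's axes as they then stand; what a row does not reach is not made up. Full scale, the value 1, is 2.5 cm for a shift and 90 degrees for a turn. A row lasts 1/12 s, in which the tool goes at most 41.7 mm and 7.16 degrees, less where a joint would pass 70% of its speed; a pose out of reach is approached as far as the arm can. A call with a number of a shift or a turn outside -1 to 1 is refused whole. A call with a gripper value outside its range is refused whole. The fingers move at their own pace and stop on an object; "squeeze" is the grip in N (left out, the last holds). Time passes only in rows, so rows that do not move let the fingers close. It gives the time, the measured TCP pose, the force and the opening at its end, in the units of the state.
- r.read_state(): the state, without advancing time (a new reading comes with each control period).
- r.camera(name): name is "scene" or "top" or "wrist"; returns the picture (384x512x3 uint8, red, green, blue); there is no depth.
- r.camera_info(name): a dict with "K" (3x3 intrinsics, pixels), "k1" (the pictures are not rectified: a ray, as slopes to the right and down, at radius r is drawn at 1 + k1 r^2 times it, then the intrinsics apply), "R" (3x3) and "t" (3): a world point X has camera coordinates R X + t; the wrist camera has in their place "hand_eye" (4x4, takes a point from camera to tool coordinates, whose origin is the TCP and whose axes are the flange's). Camera axes: x right, y down, z forward; pixel columns grow to the right and rows downward; lengths in m; the calibration is good to about 2 mm. A picture is of the moment at which its call begins: read the wrist's pose just before it. camera_info takes no time and is no camera call.
- r.close_job(): hands the job in, once; it reports no verdict.
Trained networks look in the newest picture that a camera, given by its name, has taken for a name from the list of things; names that differ only in an ending like _2 or _b are one class to them, and where a whole thing is asked for, a point or a joint stands for the part that bears it (a point fixed in the world has none). Each returns a list of dicts, best first, with "confidence" (0 to 1); they miss things now and then, are a little off and sometimes report something else, mostly with a low value. They report only what shows in the picture. A call takes as long as a camera call.
- r.boxes_of(camera, label): "position" ([x, y, z] in m, in the coordinates of the camera as it stood for that picture, good to about 4 mm: the middle of the surface that is visible of it).
- r.tip_of(camera, label): "position" ([x, y, z] in m, in the coordinates of the camera as it stood for that picture, good to about 4 mm: a listed point, or the origin of a listed thing).
The state is a dict: "time": time; "joint_positions": joint angles; "joint_vel": joint speeds; "joint_torque": joint torques, N m; "ee_pos": TCP position; "eef_rot": TCP orientation; "ft_force": force on the tool from outside, world axes, zero at the start; "torque": the same for the moment, N m; "width": finger opening in m.
Only numpy, scipy, OpenCV 4.12 (cv2) and the standard library are available. Lean on these libraries where they do the work, as an engineer would, in place of code of your own. Each camera call takes 0.05 s, during which the arm holds its last target.

## Working session

There is one attempt and no reset: what is moved stays moved. The work goes in short steps, Python scripts to look and compute and a tool call to move; the robot and the scene stay as the last step left them, time stands still between calls to the robot, and variables do not carry over. Pictures are saved under pics/ and viewed, and the job is handed in when it is done.

Besides the shell and the picture viewer there is one more tool, called after "Emit:" as name(argument=value, ...) on one line, values as JSON. move_arm: Moves the arm, as the interface text tells. Shift numbers are shares of 2.5 cm and turn numbers shares of 90 degrees, none past 1 either way. Its arguments: {"type":"object","properties":{"deltas":{"type":"array","items":{"type":"array","items":{"type":"number"}}},"squeeze":{"type":"number"}},"required":["deltas"]}

```bash
mkdir -p pics; ls
cat > h.py <<'E'
import numpy as np, cv2
from bench import r
def save(n,f):
    im=r.camera(n); cv2.imwrite('pics/'+f,cv2.cvtColor(im,cv2.COLOR_RGB2BGR)); return im
from scipy.spatial.transform import Rotation as Ro
def cw(cam,p,st=None):
    i=r.camera_info(cam); p=np.array(p)
    if 'R' in i: return np.array(i['R']).T@(p-np.array(i['t']))
    st=st or r.read_state()
    H=np.array(i['hand_eye']); q=H[:3,:3]@p+H[:3,3]
    return Ro.from_quat(st['eef_rot']).as_matrix()@q+np.array(st['ee_pos'])
E
python3 - <<'E'
from h import *
s=r.read_state(); print(s)
for c in ['scene','top','wrist']:
    save(c,c+'0.png'); 
    print(c,r.camera_info(c))
    if c=='wrist': continue
    for l in ['saw_jig','shoe_face','batten_lead','batten_tail','gauge_mark','leaf_hinge','leaf_handle','batten']:
        print(l,[(np.round(cw(c,d['position']),4),round(d['confidence'],2)) for d in r.tip_of(c,l)[:2]])
print(r.read_state()['time'])
E
```

```text
pics
{'time': 0.0, 'joint_positions': array([-1.34259194,  0.33286031, -0.06471527,  1.46092514,  0.0216224 ,
        1.34991453, -0.08850043]), 'joint_vel': array([ 0.00195685,  0.00140093, -0.00044134,  0.0019656 , -0.00010313,
       -0.00057178, -0.00012499]), 'joint_torque': array([-3.84330478e-04, -6.23269629e+01,  2.41437438e-02, -3.89906394e+01,
       -6.14809804e-02,  3.97624075e-02,  1.40548309e-04]), 'ee_pos': array([0.15502329, 0.60507128, 0.22176894]), 'eef_rot': array([ 1.25054112e-01,  9.92149672e-01, -7.03876592e-04, -4.70278031e-05]), 'ft_force': array([0.26797309, 0.32072205, 0.07613981]), 'torque': array([-0.03532472, -0.02194579,  0.03918572]), 'width': 0.08667111722757409}
scene {'K': array([[490.09087593,   0.        , 259.50707872],
       [  0.        , 490.09087593, 192.15604454],
       [  0.        ,   0.        ,   1.        ]]), 'k1': -0.04567460418881476, 'R': array([[ 0.55559926, -0.83143737, -0.00462184],
       [-0.54973866, -0.36317537, -0.75225731],
       [ 0.6237763 ,  0.42049441, -0.65885323]]), 't': array([-0.31855886,  0.37942548,  1.04668863]
[... 1243 characters left out ...]
, 0.0418, 0.0017]), 0.57)]
leaf_hinge []
leaf_handle [(array([0.5804, 0.1619, 0.1546]), 0.73)]
batten [(array([ 0.5371, -0.1117,  0.021 ]), 0.83)]
wrist {'K': array([[319.19078632,   0.        , 259.88382848],
       [  0.        , 319.19078632, 193.91842629],
       [  0.        ,   0.        ,   1.        ]]), 'k1': -0.03395952085544612, 'hand_eye': array([[ 1.00040600e-04, -9.51535888e-01, -3.07537712e-01,
         8.42475292e-02],
       [ 9.99999675e-01, -1.50648705e-04,  7.91409337e-04,
        -1.12765070e-05],
       [-7.99384544e-04, -3.07537691e-01,  9.51535564e-01,
        -1.61711983e-01],
       [ 0.00000000e+00,  0.00000000e+00,  0.00000000e+00,
         1.00000000e+00]])}
0.95
```

View pics/scene0.png

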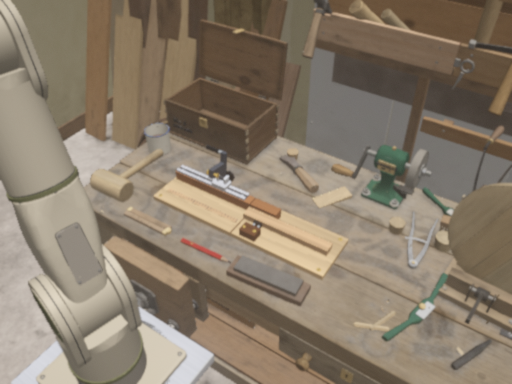

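View pics/top0.png

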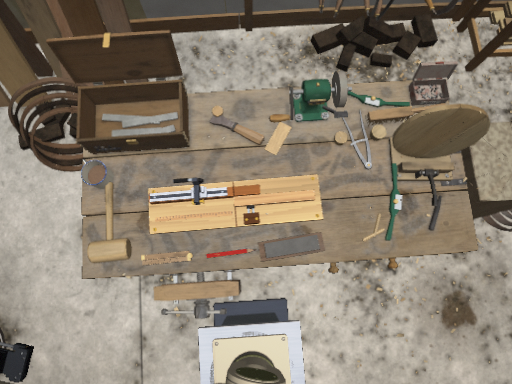

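View pics/wrist0.png

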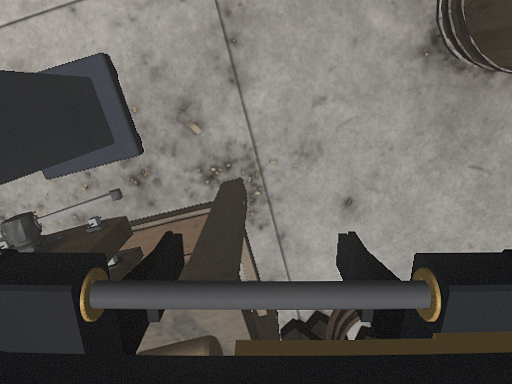

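The scene view shows the jig with the leaf up at about (222,165) and the batten's tail on the right at about (325,243). The top view shows the bed spanning (150..322, 178..230). I'll enlarge both for corners.

Run:
```python
import cv2
a=cv2.imread('pics/top0.png')[165:245,140:335]; cv2.imwrite('pics/topc.png',cv2.resize(a,None,fx=4,fy=4,interpolation=cv2.INTER_CUBIC))
a=cv2.imread('pics/scene0.png')[140:280,145:355]; cv2.imwrite('pics/scenec.png',cv2.resize(a,None,fx=3.8,fy=3.8,interpolation=cv2.INTER_CUBIC))
```

```text
(no output)
```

View pics/topc.png

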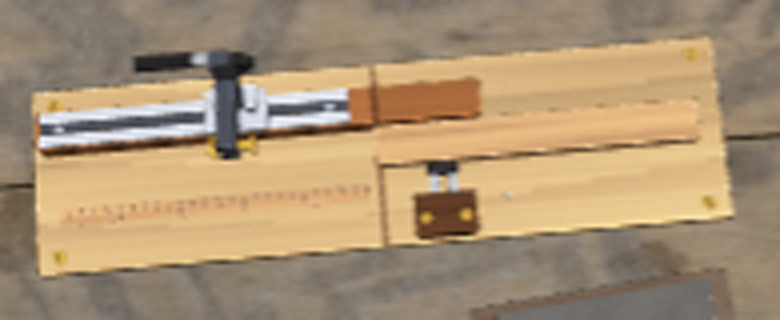

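View pics/scenec.png

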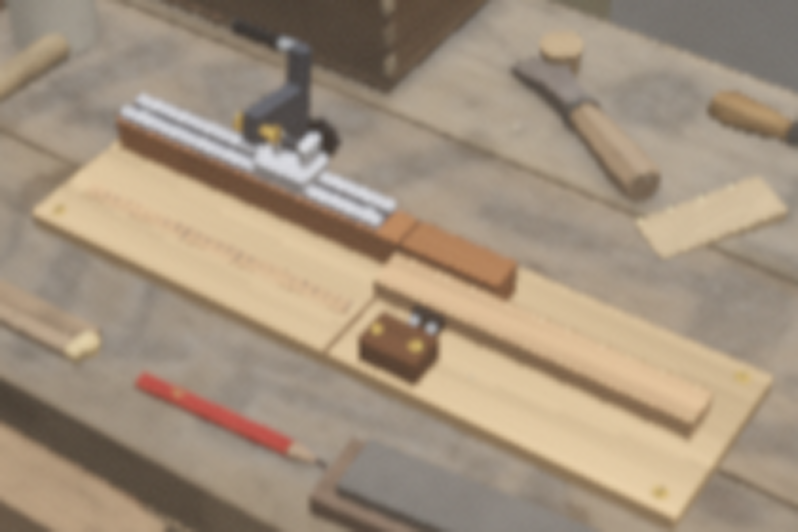

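The bed corners in the top crop are at about (34,93), (711,38), (733,215) and (40,275). The handle is at about (135–205,62). I'll fit the jig pose from these.

```bash
cat >> h.py <<'E'
from scipy.optimize import least_squares
def proj(cam,X,st=None):
    i=r.camera_info(cam); X=np.atleast_2d(X)
    if 'R' in i: c=X@np.array(i['R']).T+np.array(i['t'])
    else:
        H=np.array(i['hand_eye']); R=Ro.from_quat(st['eef_rot']).as_matrix()
        c=((X-np.array(st['ee_pos']))@R-H[:3,3])@H[:3,:3]
    s=c[:,:2]/c[:,2:]; rr=(s**2).sum(1,keepdims=True); s=s*(1+i['k1']*rr)
    K=np.array(i['K']); return s@K[:2,:2].T+K[:2,2]
def J2W(P,j):  # P=(x,y,yaw): yaw = angle of jig axes
    c,s=np.cos(P[2]),np.sin(P[2]); j=np.atleast_2d(j)
    return np.c_[P[0]+c*j[:,0]-s*j[:,1],P[1]+s*j[:,0]+c*j[:,1],j[:,2]]
def W2J(P,w):
    c,s=np.cos(P[2]),np.sin(P[2]); w=np.atleast_2d(w); d=w[:,:2]-np.array(P[:2])
    return np.c_[c*d[:,0]+s*d[:,1],-s*d[:,0]+c*d[:,1],w[:,2]]
E
python3 - <<'E'
from h import *
a=lambda l:np.array(l,float)
tc=a([(34,93),(711,38),(733,215),(40,275)])/4+[140,165]-.375
j=a([(75,280,18),(75,-280,18),(-75,-280,18),(-75,280,18)])/1e3
sc=(a([(772,377),(670,522),(33,213)]))/3.8+[145,140]-.37
js=j[[1,2,3]]
f1=lambda P:(proj('top',J2W(P,j))-tc).ravel()
f2=lambda P:(proj('scene',J2W(P,js))-sc).ravel()
for f in (f1,f2,lambda P:np.r_[f1(P),f2(P)]):
    o=least_squares(f,[.533,.02,0]);print(np.round(o.x,4),np.round(o.fun,2))
P=o.x
W={'shoe':(.5162,-.0345,.0308),'shoeT':(.5197,-.0285,.0282),'lead':(.5355,.0177,.0307),'leadT':(.5348,.0243,.0275),'tail':(.5398,-.2388,.024),'tailT':(.5375,-.2378,.0261),'gm':(.5361,.1188,.028),'gmT':(.5273,.1147,.0294),'hinge':(.5756,.1674,.0818),'handle':(.5857,.1715,.1623),'handleT':(.5804,.1619,.1546)}
for k,v in W.items(): print(k,np.round(W2J(P,v)*1e3,1))
E
```

```text
[0.5289 0.018  0.0164] [-0.38 -0.1   0.37 -0.5   0.41  0.38 -0.4   0.13]
[0.5303 0.019  0.009 ] [ 0.02  0.66  0.5  -0.31 -0.62 -0.61]
[0.5292 0.0185 0.0138] [-0.47 -0.41  0.31 -0.39  0.23  0.51 -0.6  -0.18  0.11  0.64  0.86 -0.21
 -0.96 -0.03]
shoe [[-13.7 -52.8  30.8]]
shoeT [[-10.1 -46.8  28.2]]
lead [[ 6.3 -0.9 30.7]]
leadT [[ 5.7  5.8 27.5]]
tail [[   7.  -257.4   24. ]]
tailT [[   4.8 -256.4   26.1]]
gm [[  8.3 100.2  28. ]]
gmT [[-0.6 96.2 29.4]]
hinge [[ 48.5 148.3  81.8]]
handle [[ 58.6 152.2 162.3]]
handleT [[ 53.2 142.7 154.6]]
```

Emit:
move_arm(deltas=[[1,0,0,-0.2,0.0756],[1,0,0,-0.2,0.0756],[1,0,0,-0.2,0.0756],[1,0,0,-0.2,0.0756],[1,0,0,-0.2,0.0756],[1,0,0,-0.2,0.0756],[1,0,0,-0.2,0.0756],[1,0,0,-0.2,0.0756],[1,0,0,0,0.0756],[1,0,0,0,0.0756],[1,0,0,0,0.0756],[1,0,0,0,0]])

```text
time: 1.95
ee_pos: [0.1551, 0.6055, 0.2626]
eef_rot: [0.704, 0.71, 0.0, -0.0]
ft_force: [0.3, 0.1, 0.4]
width: 0.0871
```

Emit:
move_arm(deltas=[[1,-0.7,0.7,0,0],[1,-0.7,0.7,0,0],[1,-0.7,0.7,0,0],[1,-0.7,0.7,0,0],[1,-0.7,0.7,0,0],[1,-0.7,0.7,0,0],[1,-0.7,0.7,0,0],[1,-0.7,0.7,0,0],[1,-0.7,0.7,0,0],[1,-0.7,0.7,0,0],[1,-0.7,0.7,0,0],[1,-0.7,0.7,0,0]])

```text
time: 2.95
ee_pos: [0.3687, 0.3974, 0.2627]
eef_rot: [0.701, 0.714, 0.0, -0.0]
ft_force: [0.4, 0.2, -0.4]
width: 0.0866
```

Emit:
move_arm(deltas=[[1,-0.7,0.7,0,0],[1,-0.7,0.7,0,0],[1,-0.7,0.7,0,0],[1,-0.7,0.7,0,0],[1,-0.7,0.7,0,0],[1,-0.7,0.7,0,0],[1,-0.7,0.7,0,0],[1,-0.7,0.7,0,0],[1,-0.7,0.7,0,0],[1,-0.7,0.7,0,0],[1,-0.7,0.7,0,0],[1,-0.7,0.6,0,0]])

```text
time: 3.95
ee_pos: [0.5792, 0.1903, 0.2625]
eef_rot: [0.701, 0.714, 0.0, 0.0]
ft_force: [0.3, -0.4, 0.1]
width: 0.087
```

Run:
```python
from h import *
P=[.530,.0185,.0138]
s=r.read_state(); print(s['ee_pos'],np.degrees(2*np.arctan2(s['eef_rot'][1],s['eef_rot'][0])),s['joint_positions'])
save('wrist','w1.png')
for l in ['leaf_handle','leaf_hinge','gauge_mark']:
    print(l,[(np.round(W2J(P,cw('wrist',d['position'],s))*1e3,1),round(d['confidence'],2)) for d in r.tip_of('wrist',l)[:2]])
```

```text
[0.57924686 0.19032144 0.26252758] 91.05986494852841 [-0.78594811  0.29475973  0.49725391  1.46792012 -0.14072662  1.4142567
 -0.2663993 ]
leaf_handle [(array([[ 60.7, 147.6, 153.6]]), 0.78)]
leaf_hinge [(array([[-0.6,  1.6, -3.4]]), 0.67)]
gauge_mark []
```

View pics/w1.png

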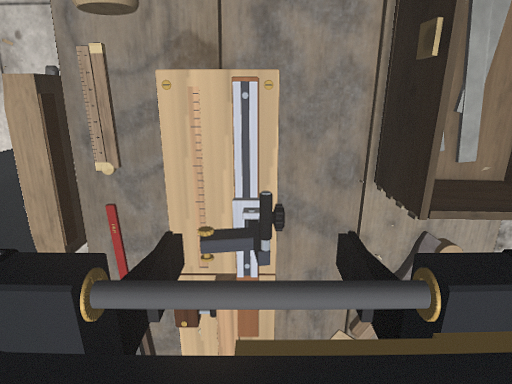

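The wrist view shows the black handle grip from about (265,193) to (265,240). The nose points to the robot side at (200–255,240), with the brass screw tip at about (207,257) and the bed end edge at row 70.

```bash
cat >> h.py <<'E'
def ray(cam,px,z,st=None):
    f=lambda w:(proj(cam,[[w[0],w[1],z]],st)-px).ravel()
    w=least_squares(f,[.53,.1]).x; return np.array([w[0],w[1],z])
E
python3 - <<'E'
from h import *
s=dict(ee_pos=[0.57925,0.19032,0.26253],eef_rot=r.read_state()['eef_rot'])
P=[.530,.0185,.0138]
for n,px,z in [('bed+x+y',(279.5,70),.018),('bed-x+y',(156,70),.018),('fence x20 y270',(233,80),.058),('h far',(265.5,193),.156),('h near',(265.5,240),.156),('bar end',(265.5,264),.156)]:
    print(n,np.round(W2J(P,ray('wrist',px,z,s))*1e3,1))
a=cv2.imread('pics/w1.png')[170:290,160:310]; cv2.imwrite('pics/w1c.png',cv2.resize(a,None,fx=5,fy=5,interpolation=cv2.INTER_CUBIC))
E
```

```text
bed+x+y [[ 75.9 280.7  18. ]]
bed-x+y [[-71.9 280.9  18. ]]
fence x20 y270 [[ 23.3 267.9  58. ]]
h far [[ 57.4 170.4 156. ]]
h near [[ 57.8 124.7 156. ]]
bar end [[ 58.   99.5 156. ]]
```

View pics/w1c.png

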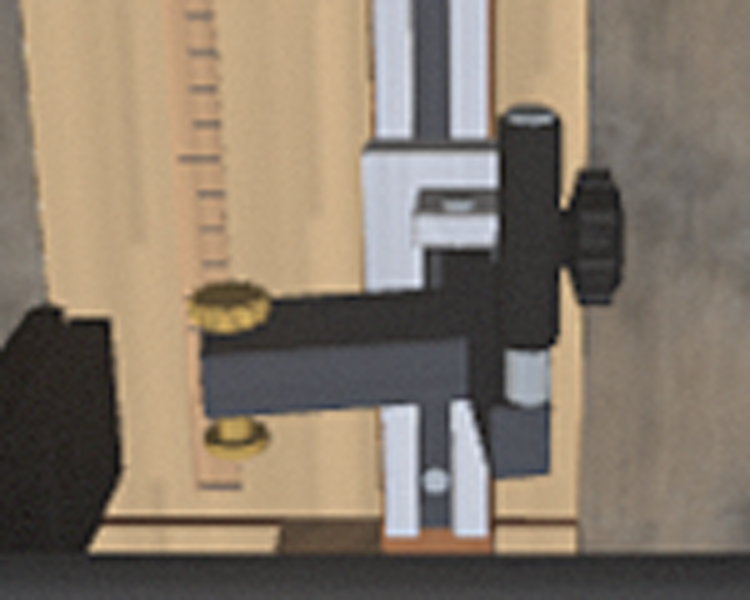

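Emit:
move_arm(deltas=[[1,-0.47,0.11,0,0],[1,-0.47,0.11,0,0],[1,0,0,0.5,0],[1,0,0,0.5,0],[1,0,0,0.5,0],[1,0,0,0.5,0],[1,0,0,0.5,0],[1,0,0,0.5,0],[1,0,0,0.5,0],[1,0,0,0.5,0],[1,0,0,0.3,0],[1,0,0,0,0]])

```text
time: 5.15
ee_pos: [0.5832, 0.1676, 0.1529]
eef_rot: [0.702, 0.712, -0.001, -0.001]
ft_force: [0.1, 0.3, -0.3]
width: 0.0874
```

Run:
```python
from h import *
save('wrist','w2.png');save('scene','s2.png')
a=cv2.imread('pics/s2.png')[110:230,150:300]; cv2.imwrite('pics/s2c.png',cv2.resize(a,None,fx=5,fy=5,interpolation=cv2.INTER_CUBIC))
```

```text
(no output)
```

View pics/w2.png

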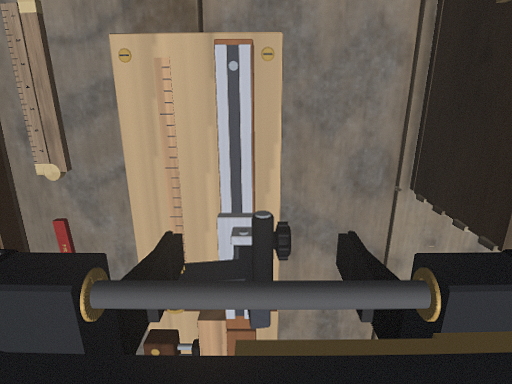

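View pics/s2c.png

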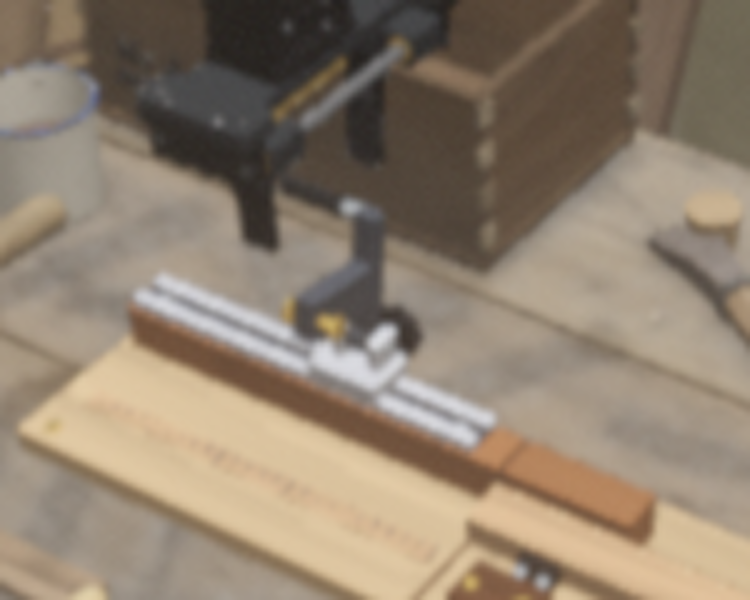

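The bar sits centrally between the fingers at column 262, and the leaf is still up. Now I'll lower the last 15 mm and close on it.

Emit:
move_arm(deltas=[[1,0,0,0.3,0],[1,0,0,0.3,0],[-1,0,0,0,0],[-1,0,0,0,0],[-1,0,0,0,0],[-1,0,0,0,0],[-1,0,0,0,0],[-1,0,0,0,0],[-1,0,0,0,0],[-1,0,0,0,0]], squeeze=10)

```text
time: 6.08
ee_pos: [0.5842, 0.1679, 0.1401]
eef_rot: [0.702, 0.712, 0.0, -0.0]
ft_force: [-0.3, 0.6, -0.6]
width: 0.0417
```

Run:
```python
from h import *
save('wrist','w3.png')
```

```text
(no output)
```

View pics/w3.png

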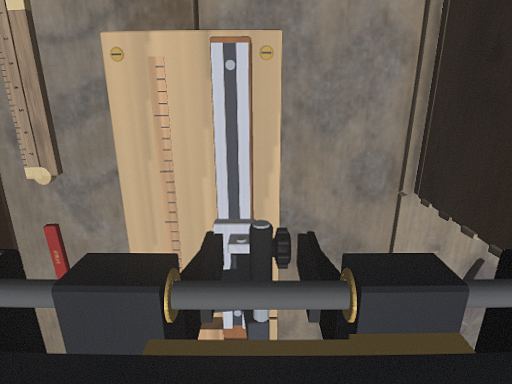

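The bar is centred between the closing fingers at column 261, so I'll go on closing.

Emit:
move_arm(deltas=[[-1,0,0,0,0],[-1,0,0,0,0],[-1,0,0,0,0],[-1,0,0,0,0],[-1,0,0,0,0],[-1,0,0,0,0],[-1,0,0,0,0],[-1,0,0,0,0]], squeeze=10)

```text
time: 6.8
ee_pos: [0.5842, 0.1679, 0.1401]
eef_rot: [0.702, 0.712, 0.0, 0.0]
ft_force: [-0.6, -0.7, -0.3]
width: 0.0115
```

Run:
```python
from h import *
P=[.530,.0185,.0138]
s=r.read_state(); print(s['ee_pos'],s['ft_force'],s['width'],W2J(P,s['ee_pos'])*1e3)
th0=1.74
# arc offsets in tool units from th0 to 0
f=lambda t:np.array([-77*np.cos(t)+3*np.sin(t),77*np.sin(t)+3*np.cos(t)])
t=np.linspace(th0,0,25); p=np.array([f(a) for a in t]); d=np.diff(p,axis=0)/25
for a,b in zip(t[1:],d): print(round(a,2),np.round([b[0],-b[1]],3))
```

```text
[0.58420031 0.16785975 0.14008346] [-0.64846249 -0.72728018 -0.27671694] 0.011478348314176165 [[ 56.25625179 148.5975862  140.08346173]]
1.67 [-0.22  -0.038]
1.6 [-0.222 -0.022]
1.52 [-0.223 -0.006]
1.45 [-0.223  0.01 ]
1.38 [-0.222  0.026]
1.31 [-0.219  0.042]
1.23 [-0.216  0.058]
1.16 [-0.211  0.074]
1.09 [-0.205  0.089]
1.02 [-0.198  0.103]
0.94 [-0.19   0.117]
0.87 [-0.181  0.131]
0.8 [-0.171  0.144]
0.73 [-0.16   0.156]
0.65 [-0.149  0.167]
0.58 [-0.136  0.177]
0.51 [-0.123  0.187]
0.44 [-0.109  0.195]
0.36 [-0.095  0.202]
0.29 [-0.08   0.209]
0.22 [-0.064  0.214]
0.15 [-0.049  0.218]
0.07 [-0.033  0.221]
0.0 [-0.017  0.223]
```

Emit:
move_arm(deltas=[[-1,0,-0.22,-0.036,0],[-1,0,-0.222,-0.02,0],[-1,0,-0.223,-0.005,0],[-1,0,-0.223,0.01,0],[-1,0,-0.222,0.026,0],[-1,0,-0.219,0.042,0],[-1,0,-0.216,0.058,0],[-1,0,-0.211,0.074,0],[-1,0,-0.205,0.089,0],[-1,0,-0.198,0.103,0],[-1,0,-0.19,0.117,0],[-1,0,-0.181,0.131,0]], squeeze=10)

```text
time: 7.8
ee_pos: [0.5203, 0.167, 0.125]
eef_rot: [0.702, 0.712, 0.0, -0.0]
ft_force: [1.5, 0.7, 0.4]
width: 0.0112
```

Run:
```python
from h import *
save('wrist','w4.png')
P=[.530,.0185,.0138]
s=r.read_state(); print(s['ee_pos'],s['ft_force'],s['width'],W2J(P,s['ee_pos'])*1e3)
```

```text
[0.51934511 0.16701932 0.12421772] [ 1.18053198  2.20991603 -1.96613093] 0.0116173973274902 [[ -8.60437072 148.65220733 124.21772239]]
```

View pics/w4.png

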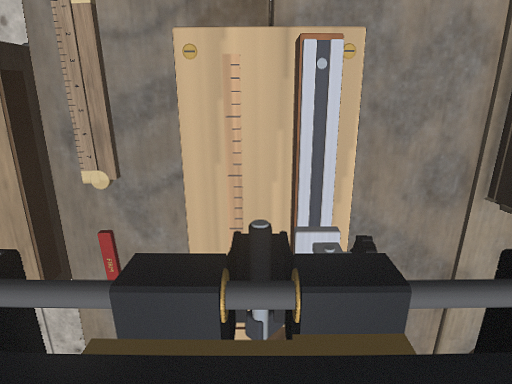

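The leaf is following, with the bar still held between the pads at about (260,235). On to the rest of the arc, down to the seat.

Emit:
move_arm(deltas=[[-1,0,-0.171,0.144,0],[-1,0,-0.16,0.156,0],[-1,0,-0.149,0.167,0],[-1,0,-0.136,0.177,0],[-1,0,-0.123,0.187,0],[-1,0,-0.109,0.195,0],[-1,0,-0.095,0.202,0],[-1,0,-0.08,0.209,0],[-1,0,-0.064,0.214,0],[-1,0,-0.049,0.218,0],[-1,0,-0.033,0.15,0],[-1,0,0,0,0]], squeeze=10)

```text
time: 8.85
ee_pos: [0.4927, 0.1665, 0.0743]
eef_rot: [0.702, 0.712, 0.001, 0.001]
ft_force: [7.4, 1.4, -2.4]
width: 0.0115
```

Run:
```python
from h import *
P=[.530,.0185,.0138]
s=r.read_state(); print(s['ee_pos'],s['ft_force'],s['width'],W2J(P,s['ee_pos'])*1e3)
```

```text
[0.49266111 0.16653009 0.0743215 ] [ 7.43799645  1.41691584 -2.35996317] 0.011499884550504689 [[-35.29258005 148.53125286  74.32150398]]
```

Emit:
move_arm(deltas=[[-1,0,0.06,0.08,0],[-1,0,0,0.08,0],[-1,0,0,0.08,0],[-1,0,0,0.06,0],[-1,0,0,0,0]])

```text
time: 9.27
ee_pos: [0.4927, 0.1668, 0.0676]
eef_rot: [0.702, 0.712, -0.0, -0.001]
ft_force: [-3.7, 0.5, 12.2]
width: 0.0116
```

Run:
```python
from h import *
P=[.530,.0185,.0138]
s=r.read_state(); print(s['ee_pos'],s['ft_force'],s['width'],W2J(P,s['ee_pos'])*1e3)
save('scene','s5.png');save('wrist','w5.png')
a=cv2.imread('pics/s5.png')[120:240,150:300]; cv2.imwrite('pics/s5c.png',cv2.resize(a,None,fx=5,fy=5,interpolation=cv2.INTER_CUBIC))
```

```text
[0.49272983 0.16679266 0.06757947] [-3.72070431  0.53229093 12.19435303] 0.011594186600413534 [[-35.22024676 148.79285325  67.57947168]]
```

View pics/s5c.png

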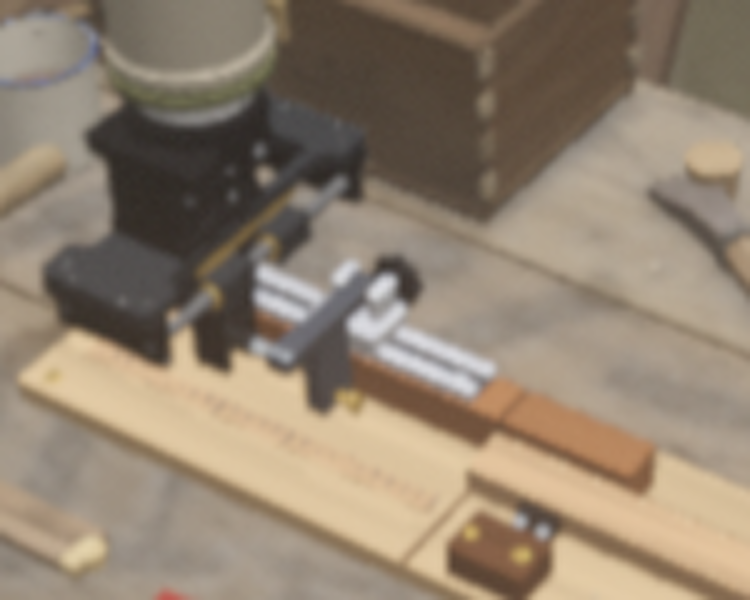

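The leaf lies flat with its nose hanging in the batten's path and 12 N upward at the handle, so it is seated. I'll hold a moment, then open a little and lift off.

Emit:
move_arm(deltas=[[-1,0,0,0.02,0],[-1,0,0,0,0],[-1,0,0,0,0],[-0.4,0,0,0,0],[-0.4,0,0,0,0],[-0.4,0,0,0,0],[-0.4,0,0,0,0],[-0.4,0,0,0,0],[-0.4,0,0,0,0]])

```text
time: 10.12
ee_pos: [0.493, 0.1664, 0.0666]
eef_rot: [0.702, 0.712, -0.0, -0.0]
ft_force: [-0.7, -0.2, 0.3]
width: 0.0258
```

Run:
```python
from h import *
P=[.530,.0185,.0138]
s=r.read_state(); print(s['ee_pos'],s['ft_force'],s['width'],W2J(P,s['ee_pos'])*1e3)
```

```text
[0.49298634 0.16644088 0.06659279] [-0.74732667 -0.18348053  0.27267976] 0.025803327532291285 [[-34.96861796 148.43756602  66.59278693]]
```

Emit:
move_arm(deltas=[[-0.4,0,0,-0.2,0],[-0.4,0,0,-0.6,0],[-0.4,0,0,-1,0],[-0.4,0,0,-1,0],[-0.4,0,0,-1,0],[-0.4,0,0,-1,0],[-0.4,0,0,0,0]])

```text
time: 10.7
ee_pos: [0.4954, 0.1672, 0.192]
eef_rot: [0.702, 0.712, 0.004, 0.001]
ft_force: [0.1, -0.0, -0.1]
width: 0.026
```

Run:
```python
from h import *
P=[.530,.0185,.0138]
s=r.read_state(); print(s['ee_pos'],s['ft_force'],s['width'],W2J(P,s['ee_pos'])*1e3)
save('scene','s6.png');save('wrist','w6.png')
a=cv2.imread('pics/s6.png')[120:240,150:300]; cv2.imwrite('pics/s6c.png',cv2.resize(a,None,fx=5,fy=5,interpolation=cv2.INTER_CUBIC))
```

```text
[0.49540569 0.16724558 0.19198471] [ 0.09493037 -0.02762677 -0.11707766] 0.025970874764298598 [[-32.53839546 149.20880756 191.98471431]]
```

View pics/s6c.png

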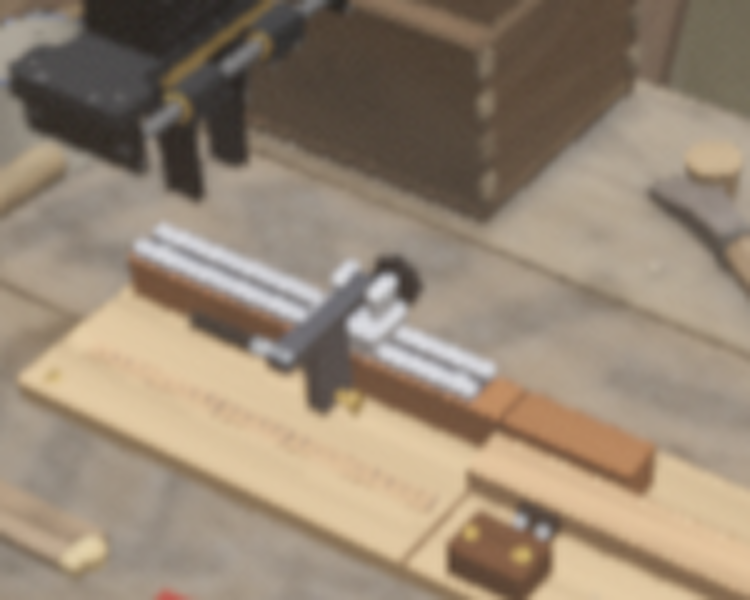

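View pics/w6.png

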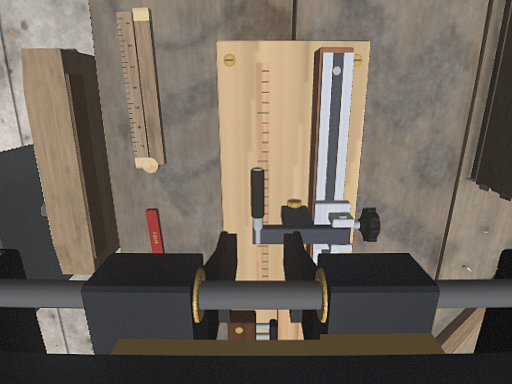

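The leaf is down and clear. Next is the batten's tail.

Emit:
move_arm(deltas=[[-1,-0.75,0.06,0,0],[-1,-0.75,0.06,0,0],[-1,-0.75,0.06,0,0],[-1,-0.75,0.06,0,0],[-1,-0.75,0.06,0,0],[-1,-0.75,0.06,0,0],[-1,-0.75,0.06,0,0],[-1,-0.75,0.06,0,0],[-1,-0.75,0.06,0,0],[-1,-0.75,0.06,0,0],[-1,-0.75,0.06,0,0],[-1,-0.75,0.06,0,0]])

```text
time: 11.8
ee_pos: [0.5136, -0.0591, 0.1857]
eef_rot: [0.702, 0.712, -0.001, -0.001]
ft_force: [0.2, -0.2, 0.3]
width: 0.0005
```

Emit:
move_arm(deltas=[[-1,-0.75,0.06,0,0],[-1,-0.75,0.06,0,0],[-1,-0.75,0.06,0,0],[-1,-0.75,0.06,0,0],[-1,-0.75,0.06,0,0],[-1,-0.75,0.06,0,0],[-1,-0.75,0.06,0,0],[-1,-0.75,0.06,0,0],[-1,-0.75,0.06,0,0],[-1,-0.75,0.06,0,0],[-1,-0.75,0.06,0,0],[-1,0,0,0,0]])

```text
time: 12.8
ee_pos: [0.532, -0.268, 0.1857]
eef_rot: [0.704, 0.71, -0.001, -0.0]
ft_force: [-0.2, -0.3, 0.0]
width: 0.0003
```

Run:
```python
from h import *
P=[.530,.0185,.0138]
s=r.read_state(); print(s['ee_pos'],s['eef_rot'],s['width'],W2J(P,s['ee_pos'])*1e3,np.degrees(2*np.arctan2(s['eef_rot'][1],s['eef_rot'][0])))
save('wrist','w7.png');save('top','t7.png')
for c in ['wrist','top']:
  for l in ['batten_tail','batten_lead','gauge_mark']:
    print(c,l,[(np.round(W2J(P,cw(c,d['position'],s))*1e3,1),round(d['confidence'],2)) for d in r.tip_of(c,l)[:2]])
a=cv2.imread('pics/t7.png')[165:245,140:335]; cv2.imwrite('pics/t7c.png',cv2.resize(a,None,fx=4,fy=4,interpolation=cv2.INTER_CUBIC))
```

```text
[ 0.53202546 -0.26796854  0.18568559] [ 7.03798270e-01  7.10398448e-01 -1.41966564e-03 -1.59008333e-04] 0.0003264178174945859 [[  -1.92787313 -286.46921099  185.68558924]] 90.534804819364
wrist batten_tail [(array([[   8.7, -253.6,   26.2]]), 0.89)]
wrist batten_lead []
wrist gauge_mark []
top batten_tail [(array([[   0.5, -254.3,   27.2]]), 0.74)]
top batten_lead [(array([[ 4.9,  7.5, 29.7]]), 0.58)]
top gauge_mark [(array([[ -0.7, 100.1,  32.4]]), 0.57)]
```

View pics/w7.png

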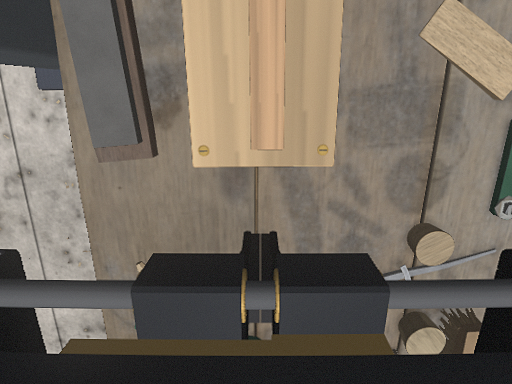

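View pics/t7c.png

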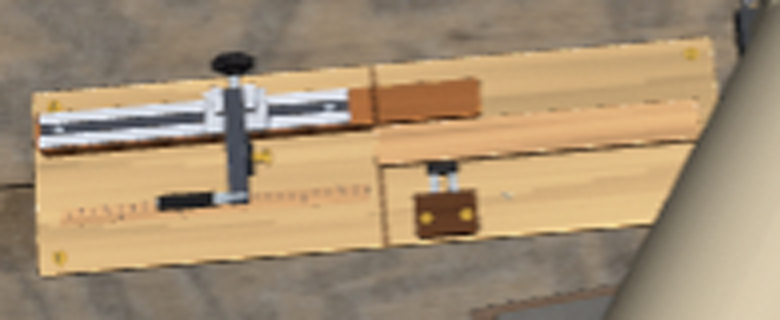

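The wrist view shows the batten's tail edge at row 150, columns 250–284. The bed's near edge is at row 167, columns 193–335.

Run:
```python
from h import *
P=[.530,.0185,.0138]
s=r.read_state()
for n,px,z in [('tailL',(250,150),.038),('tailR',(284,150),.038),('bedL',(193,167),.018),('bedR',(334.5,166),.018),('bedL top',(181,0),.018),('batL top',(248.5,0),.038)]:
    w=ray('wrist',px,z,s); print(n,np.round(w,4),np.round(W2J(P,w)*1e3,1))
```

```text
tailL [ 0.5246 -0.2332  0.038 ] [[  -8.8 -251.6   38. ]]
tailR [ 0.5579 -0.2327  0.038 ] [[  24.5 -251.6   38. ]]
bedL [ 0.4638 -0.2557  0.018 ] [[ -70.  -273.2   18. ]]
bedR [ 0.6138 -0.2524  0.018 ] [[  80. -272.   18.]]
bedL top [ 0.4596 -0.0981  0.018 ] [[ -72.  -115.6   18. ]]
batL top [ 0.5225 -0.1024  0.038 ] [[  -9.2 -120.7   38. ]]
```

Emit:
move_arm(deltas=[[-1,0,0.15,0.6,0],[-1,0,0.15,0.8,0],[-1,0,0,0.8,0],[-1,0,0,0.8,0],[-1,0,0,0.8,0],[-1,0,0,0.8,0],[-1,0,0,0.8,0],[-1,0,0,0.6,0],[-1,0,0,0.35,0],[-1,0,0,0,0]])

```text
time: 14.03
ee_pos: [0.5402, -0.2631, 0.0264]
eef_rot: [0.702, 0.712, -0.001, -0.001]
ft_force: [-0.6, -0.4, 0.9]
width: 0.0005
```

Run:
```python
from h import *
P=[.530,.0185,.0138]
s=r.read_state(); print(s['ee_pos'],s['ft_force'],W2J(P,s['ee_pos'])*1e3)
save('wrist','w8.png')
save('scene','s8.png')
a=cv2.imread('pics/s8.png')[180:300,230:380]; cv2.imwrite('pics/s8c.png',cv2.resize(a,None,fx=5,fy=5,interpolation=cv2.INTER_CUBIC))
```

```text
[ 0.54023145 -0.26313416  0.02638845] [-0.5877737  -0.4428895   0.90597212] [[   6.34405042 -281.74853049   26.3884504 ]]
```

View pics/w8.png

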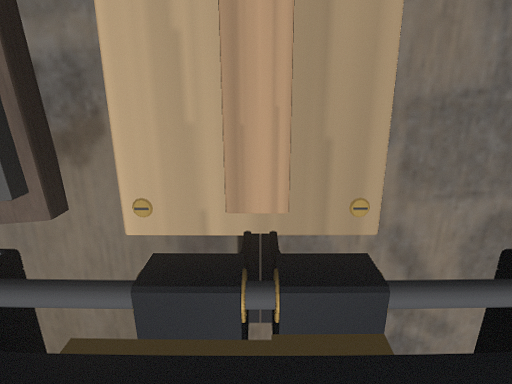

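View pics/s8c.png

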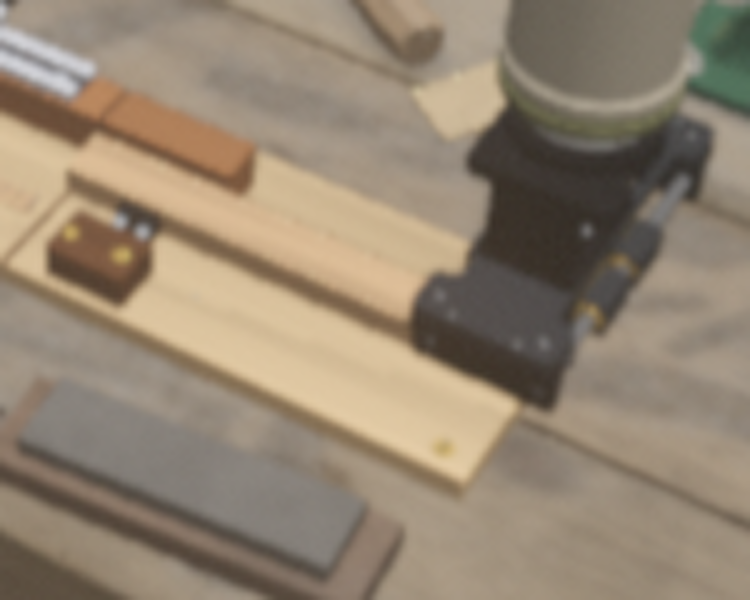

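The fingers are centred behind the tail, with the gap visible between rows 213 and 235. Now a push over the free stretch.

Emit:
move_arm(deltas=[[-1,0.3,0,0,0],[-1,0.3,0,0,0],[-1,0.2,0,0,0],[-1,0.2,0,0,0],[-1,0.2,0,0,0],[-1,0.2,0,0,0],[-1,0.2,0,0,0],[-1,0.2,0,0,0],[-1,0.2,0,0,0],[-1,0.2,0,0,0],[-1,0.2,0,0,0],[-1,0.2,0,0,0]])

```text
time: 15.13
ee_pos: [0.5407, -0.2003, 0.0291]
eef_rot: [0.703, 0.712, -0.0, 0.002]
ft_force: [0.3, -7.6, 0.5]
width: 0.0003
```

Run:
```python
from h import *
P=[.530,.0185,.0138]
s=r.read_state(); print(s['ee_pos'],s['ft_force'],W2J(P,s['ee_pos'])*1e3)
save('wrist','w9.png')
save('scene','s9.png')
a=cv2.imread('pics/s9.png')[150:270,190:340]; cv2.imwrite('pics/s9c.png',cv2.resize(a,None,fx=5,fy=5,interpolation=cv2.INTER_CUBIC))
```

```text
[ 0.54066444 -0.20032593  0.02914136] [ 0.30159941 -7.64150357  0.52045592] [[   7.64371865 -218.95225417   29.14136004]]
```

View pics/w9.png

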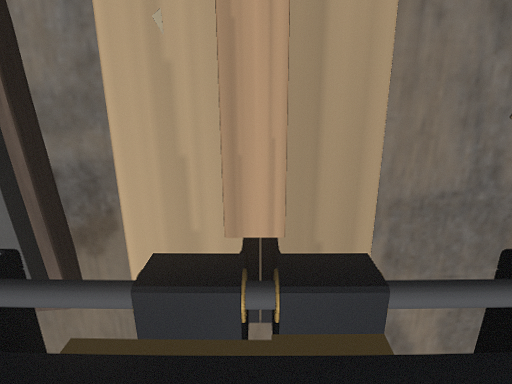

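View pics/s9c.png

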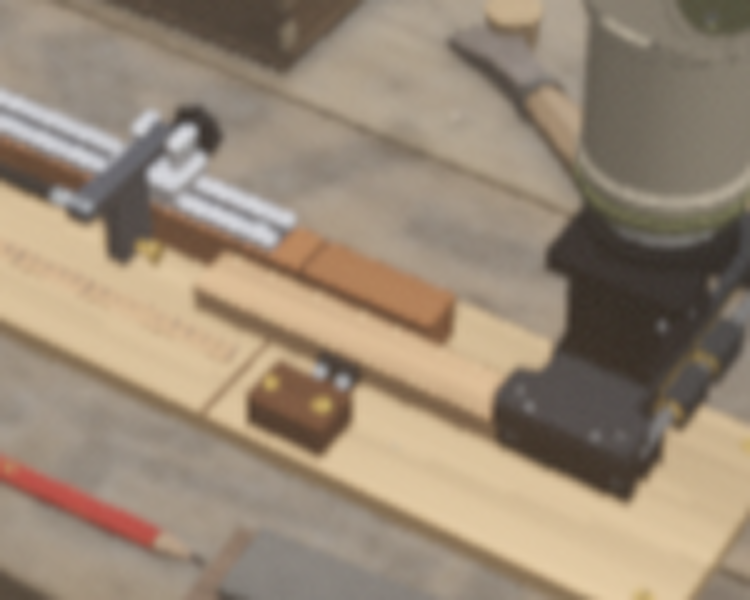

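Run:
```python
from h import *
P=[.530,.0185,.0138]
for n,px,z in [('lead top near corner',(229.3,207.4),.038),('lead bottom near',(229.4,211),.018),('tip',(222,200),.030),('tip lo',(220.5,201.5),.023)]:
    w=ray('scene',px,z); print(n,np.round(W2J(P,w)*1e3,1))
save('top','t9.png')
a=cv2.imread('pics/t9.png')[165:245,140:335]; cv2.imwrite('pics/t9c.png',cv2.resize(a,None,fx=4,fy=4,interpolation=cv2.INTER_CUBIC))
```

```text
lead top near corner [[-11.4  46.1  38. ]]
lead bottom near [[-6.5 50.5 18. ]]
tip [[ 9.4 87.3 30. ]]
tip lo [[ 7.9 92.  23. ]]
```

View pics/t9c.png

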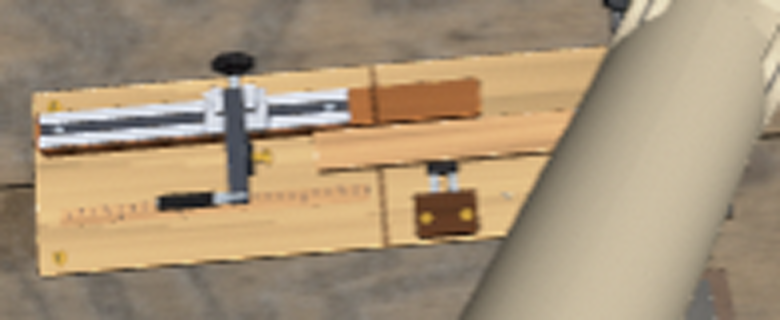

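Emit:
move_arm(deltas=[[-1,-0.2,0,0,0],[-1,0,-0.12,0.05,0],[-1,0.12,0,0,0],[-1,0.12,0,0,0]])

```text
time: 15.62
ee_pos: [0.5367, -0.1983, 0.0266]
eef_rot: [0.702, 0.712, -0.0, -0.0]
ft_force: [-0.7, -6.2, -1.1]
width: 0.0005
```

The top view shows the lead edge at crop column 318 and the screw tip at about 270, which is roughly 35–40 mm. I'll advance 24 mm.

Emit:
move_arm(deltas=[[-1,0.1,0,0,0],[-1,0.1,0,0,0],[-1,0.1,0,0,0],[-1,0.1,0,0,0],[-1,0.1,0,0,0],[-1,0.1,0,0,0],[-1,0.1,0,0,0],[-1,0.1,0,0,0],[-1,0.08,0,0,0],[-1,0.04,0,0,0],[-1,0.04,0,0,0]])

```text
time: 16.53
ee_pos: [0.5362, -0.1754, 0.0267]
eef_rot: [0.703, 0.712, -0.001, 0.0]
ft_force: [-1.4, -8.1, -1.1]
width: 0.0001
```

Run:
```python
from h import *
P=[.530,.0185,.0138]
s=r.read_state(); print(s['ee_pos'],s['ft_force'],W2J(P,s['ee_pos'])*1e3)
save('scene','s10.png')
a=cv2.imread('pics/s10.png')[160:240,190:290]; cv2.imwrite('pics/s10c.png',cv2.resize(a,None,fx=7,fy=7,interpolation=cv2.INTER_CUBIC))
save('top','t10.png')
a=cv2.imread('pics/t10.png')[175:235,170:270]; cv2.imwrite('pics/t10c.png',cv2.resize(a,None,fx=7,fy=7,interpolation=cv2.INTER_CUBIC))
```

```text
[ 0.53619394 -0.17539313  0.02666781] [-1.3561825  -8.14212635 -1.07807641] [[   3.51770707 -193.96013954   26.66781068]]
```

View pics/s10c.png

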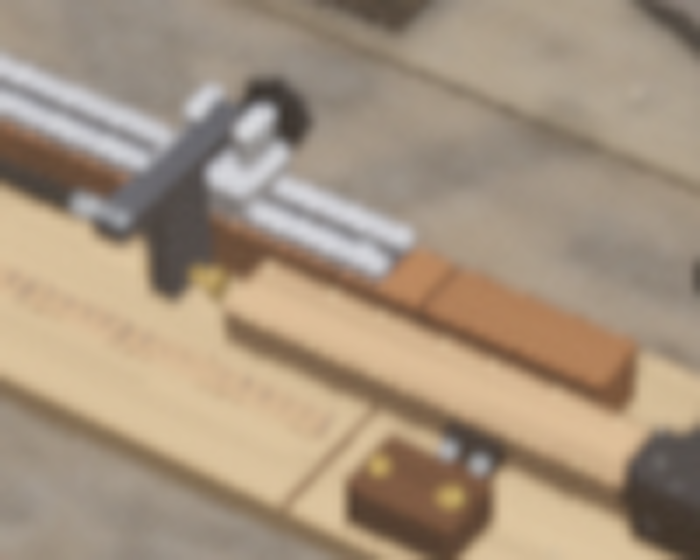

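View pics/t10c.png

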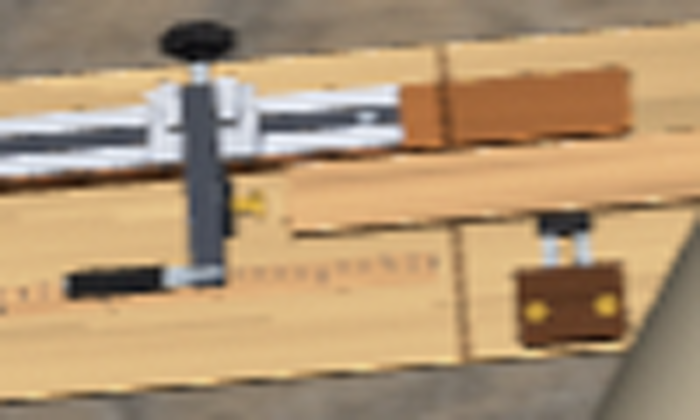

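The gap is now about 9 mm: tip at column 267 and lead at 290 in the top crop. I'll advance 5 mm slowly.

Emit:
move_arm(deltas=[[-1,0.04,0,0,0],[-1,0.04,0,0,0],[-1,0.04,0,0,0],[-1,0.04,0,0,0],[-1,0.04,0,0,0]])

```text
time: 17.05
ee_pos: [0.5361, -0.1705, 0.0267]
eef_rot: [0.703, 0.712, -0.001, 0.0]
ft_force: [-1.6, -7.5, -0.4]
width: 0.0004
```

Run:
```python
from h import *
save('top','t11.png')
a=cv2.imread('pics/t11.png')[175:235,170:270]; cv2.imwrite('pics/t11c.png',cv2.resize(a,None,fx=7,fy=7,interpolation=cv2.INTER_CUBIC))
```

```text
(no output)
```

View pics/t11c.png

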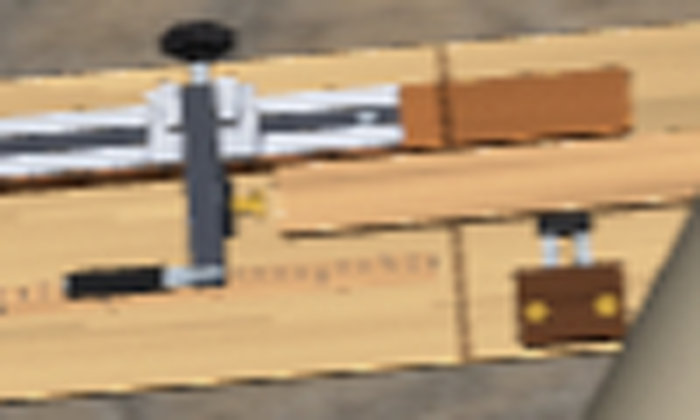

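Emit:
move_arm(deltas=[[-1,0.02,0,0,0],[-1,0.02,0,0,0]])

```text
time: 17.27
ee_pos: [0.5361, -0.1695, 0.0267]
eef_rot: [0.703, 0.712, -0.001, 0.0]
ft_force: [-1.5, -7.3, -1.6]
width: 0.0006
```

Emit:
move_arm(deltas=[[-1,0.02,0,0,0],[-1,0.02,0,0,0],[-1,0.02,0,0,0]])

```text
time: 17.52
ee_pos: [0.536, -0.168, 0.0267]
eef_rot: [0.703, 0.712, -0.001, 0.0]
ft_force: [-0.8, -7.2, -0.4]
width: 0.0003
```

Emit:
move_arm(deltas=[[-1,0.02,0,0,0],[-1,0.02,0,0,0]])

```text
time: 17.68
ee_pos: [0.536, -0.1671, 0.0267]
eef_rot: [0.703, 0.712, -0.001, 0.0]
ft_force: [-1.9, -7.7, -0.7]
width: 0.0005
```

Emit:
move_arm(deltas=[[-1,0.02,0,0,0],[-1,0.01,0,0,0]])

```text
time: 17.85
ee_pos: [0.536, -0.1662, 0.0267]
eef_rot: [0.703, 0.712, -0.001, 0.0]
ft_force: [-1.4, -7.1, -0.2]
width: 0.0003
```

Emit:
move_arm(deltas=[[-1,0.015,0,0,0],[-1,0.015,0,0,0]])

```text
time: 18.02
ee_pos: [0.536, -0.1655, 0.0267]
eef_rot: [0.703, 0.712, -0.001, 0.0]
ft_force: [-1.5, -7.2, -0.6]
width: 0.0004
```

Emit:
move_arm(deltas=[[-1,0.015,0,0,0],[-1,0.015,0,0,0]])

```text
time: 18.18
ee_pos: [0.536, -0.1648, 0.0266]
eef_rot: [0.703, 0.712, -0.001, 0.0]
ft_force: [-2.5, -6.6, -1.0]
width: 0.0003
```

Run:
```python
from h import *
s=r.read_state(); print(s['ee_pos'],s['ft_force'])
save('top','t12.png')
a=cv2.imread('pics/t12.png')[175:235,170:270]; cv2.imwrite('pics/t12c.png',cv2.resize(a,None,fx=7,fy=7,interpolation=cv2.INTER_CUBIC))
```

```text
[ 0.53596385 -0.16478884  0.0266406 ] [-2.45801572 -6.59035389 -0.98990597]
```

View pics/t12c.png

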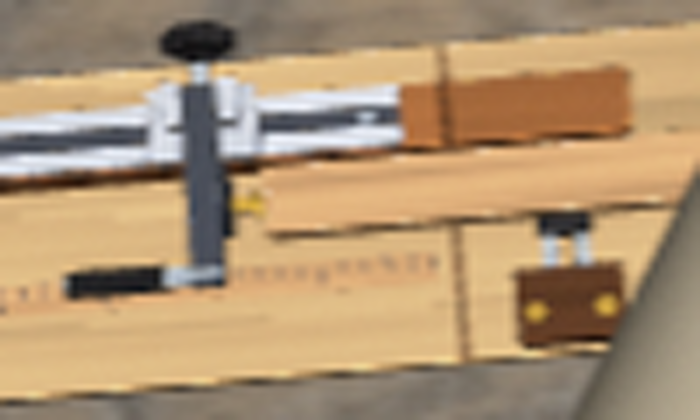

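The lead edge is now just short of the brass tip, at column 268. I'll keep on gently.

Emit:
move_arm(deltas=[[-1,0.015,0,0,0],[-1,0.015,0,0,0]])

```text
time: 18.4
ee_pos: [0.536, -0.1641, 0.0267]
eef_rot: [0.703, 0.712, -0.001, 0.0]
ft_force: [-0.2, -7.4, -1.4]
width: 0.0006
```

Emit:
move_arm(deltas=[[-1,0.015,0,0,0],[-1,0.015,0,0,0]])

```text
time: 18.57
ee_pos: [0.5359, -0.1635, 0.0267]
eef_rot: [0.703, 0.712, -0.001, 0.001]
ft_force: [-1.2, -9.1, -1.8]
width: 0.0004
```

Emit:
move_arm(deltas=[[-1,0.015,0,0,0],[-1,0.01,0,0,0]])

```text
time: 18.73
ee_pos: [0.536, -0.1635, 0.0267]
eef_rot: [0.703, 0.711, -0.001, 0.001]
ft_force: [-0.2, -9.6, -2.5]
width: 0.0004
```

Contact: the TCP has stopped at −0.1635 and the force is rising. I'll add to it a little at a time.

Emit:
move_arm(deltas=[[-1,0.02,0,0,0],[-1,0.02,0,0,0]])

```text
time: 18.9
ee_pos: [0.5359, -0.1633, 0.0268]
eef_rot: [0.703, 0.711, -0.002, 0.001]
ft_force: [-1.4, -13.7, -2.7]
width: 0.0006
```

Emit:
move_arm(deltas=[[-1,0.015,0,0,0],[-1,0,0,0,0]])

```text
time: 19.07
ee_pos: [0.5359, -0.1633, 0.0268]
eef_rot: [0.703, 0.711, -0.002, 0.002]
ft_force: [-0.8, -12.8, -2.7]
width: 0.0004
```

Emit:
move_arm(deltas=[[-1,0.008,0,0,0],[-1,0,0,0,0],[-1,0,0,0,0],[-1,0,0,0,0],[-1,0,0,0,0],[-1,0,0,0,0]])

```text
time: 19.57
ee_pos: [0.5359, -0.1633, 0.0269]
eef_rot: [0.703, 0.711, -0.002, 0.002]
ft_force: [-1.0, -14.2, -3.4]
width: 0.0002
```

Run:
```python
from h import *
s=r.read_state(); print(s['ee_pos'],s['ft_force'])
save('top','t13.png')
save('scene','s13.png')
a=cv2.imread('pics/t13.png')[175:235,170:270]; cv2.imwrite('pics/t13c.png',cv2.resize(a,None,fx=7,fy=7,interpolation=cv2.INTER_CUBIC))
a=cv2.imread('pics/s13.png')[160:240,190:290]; cv2.imwrite('pics/s13c.png',cv2.resize(a,None,fx=7,fy=7,interpolation=cv2.INTER_CUBIC))
```

```text
[ 0.53594523 -0.1632861   0.02685911] [ -0.96851328 -14.16194606  -3.35613489]
```

View pics/t13c.png

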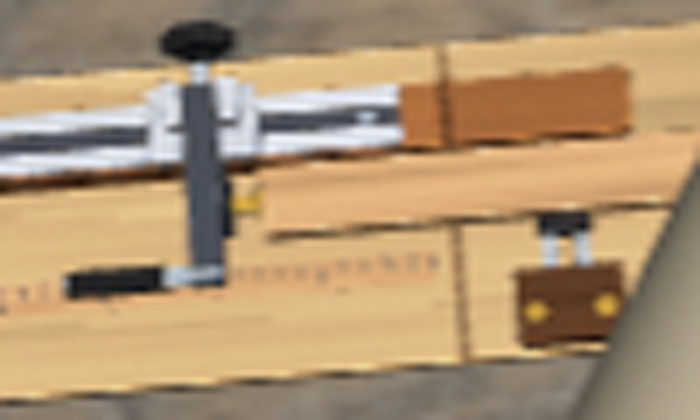

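View pics/s13c.png

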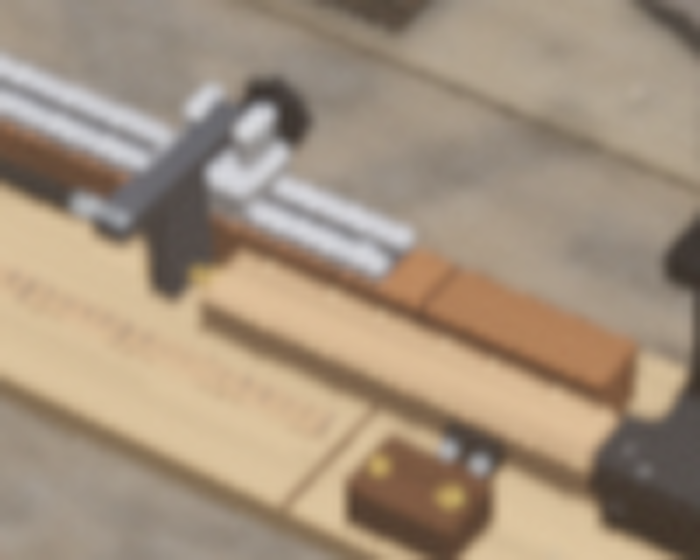

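The batten is pressed home with about 14 N total (roughly 7 N over the drag), and the carriage hasn't visibly moved. Now back off and lift.

Emit:
move_arm(deltas=[[-1,-0.06,0,0,0],[-1,-0.1,0,0,0],[-1,-0.4,0,0,0],[-1,-0.6,0,0,0],[-0.4,-0.2,0,-0.5,0],[-0.4,0,0,-1,0],[-0.4,0,0,-1,0],[-0.4,0,0,-1,0],[-0.4,0,0,-1,0],[-0.4,0,0,-1,0],[-0.4,0,0,-1,0],[-0.4,0,0,0,0]])

```text
time: 20.67
ee_pos: [0.5391, -0.1946, 0.195]
eef_rot: [0.702, 0.712, 0.002, 0.003]
ft_force: [0.7, 0.2, 1.0]
width: 0.0257
```

Run:
```python
from h import *
s=r.read_state(); print(s['ee_pos'],s['ft_force'],s['width'])
R=Ro.from_quat(s['eef_rot']).as_matrix(); print(R.T@(np.array([.4930,.1664,.19])-s['ee_pos'])/.025)
```

```text
[ 0.53913949 -0.19457915  0.19501366] [0.65425572 0.24540358 0.95187929] 0.025696577961647142
[14.46246425 -1.65533399  0.18135954]
```

Emit:
move_arm(deltas=[[-0.4,0.72,-0.083,0,0],[-0.4,0.72,-0.083,0,0],[-0.4,0.72,-0.083,0,0],[-0.4,0.72,-0.083,0,0],[-0.4,0.72,-0.083,0,0],[-0.4,0.72,-0.083,0,0],[-0.4,0.72,-0.083,0,0],[-0.4,0.72,-0.083,0,0],[-0.4,0.72,-0.083,0,0],[-0.4,0.72,-0.083,0,0]])

```text
time: 21.5
ee_pos: [0.5136, -0.0131, 0.1899]
eef_rot: [0.702, 0.712, 0.0, -0.0]
ft_force: [0.3, 0.8, 0.6]
width: 0.0258
```

Emit:
move_arm(deltas=[[-0.4,0.72,-0.083,0,0],[-0.4,0.72,-0.083,0,0],[-0.4,0.72,-0.083,0,0],[-0.4,0.72,-0.083,0,0],[-0.4,0.72,-0.083,0,0],[-0.4,0.72,-0.083,0,0],[-0.4,0.72,-0.083,0,0],[-0.4,0.72,-0.083,0,0],[-0.4,0.72,-0.083,0,0],[-0.4,0.72,-0.083,0,0],[-0.4,0,0,0,0],[-0.4,0,0,0,0]])

```text
time: 22.5
ee_pos: [0.4904, 0.1664, 0.1897]
eef_rot: [0.702, 0.713, 0.0, -0.0]
ft_force: [0.6, 0.2, -0.0]
width: 0.026
```

Run:
```python
from h import *
s=r.read_state(); print(s['ee_pos'],s['ft_force'],s['width'],s['eef_rot'])
R=Ro.from_quat(s['eef_rot']).as_matrix(); print(R.T@(np.array([.4930,.1664,.0666])-s['ee_pos'])/.025)
save('wrist','w14.png')
save('scene','s14.png')
a=cv2.imread('pics/s14.png')[120:240,150:300]; cv2.imwrite('pics/s14c.png',cv2.resize(a,None,fx=5,fy=5,interpolation=cv2.INTER_CUBIC))
```

```text
[0.49042671 0.16637272 0.18965771] [ 0.55616497  0.17793462 -0.01497392] 0.02604751737797246 [ 7.01635809e-01  7.12535747e-01  8.67194575e-06 -1.41668176e-05]
[-6.54740808e-04  1.02973291e-01  4.92230759e+00]
```

View pics/w14.png

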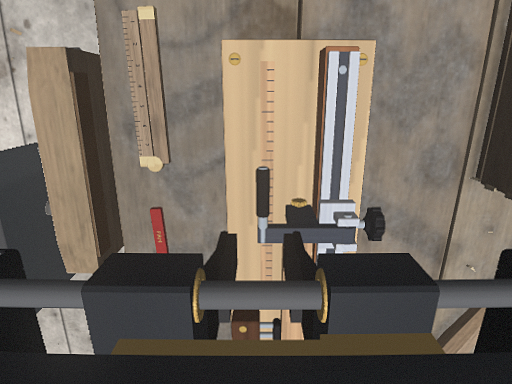

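View pics/s14c.png

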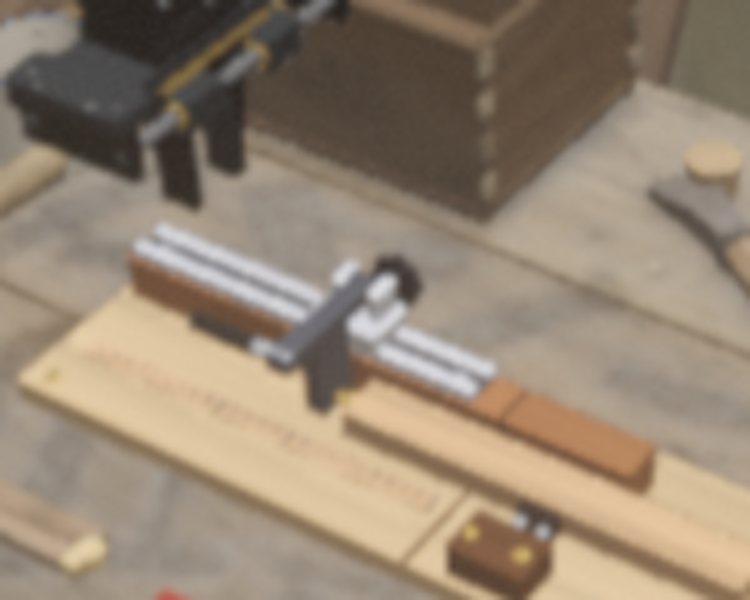

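Emit:
move_arm(deltas=[[-0.4,0,0.1,0.6,0],[-0.4,0,0,0.7,0],[-0.4,0,0,0.7,0],[-0.4,0,0,0.7,0],[-0.4,0,0,0.7,0],[-0.4,0,0,0.6,0],[-0.4,0,0,0.4,0],[-0.4,0,0,0.3,0],[-0.4,0,0,0.2,0],[-0.4,0,0,0,0]])

```text
time: 23.43
ee_pos: [0.493, 0.1653, 0.0663]
eef_rot: [0.702, 0.712, -0.0, -0.0]
ft_force: [-0.6, 0.7, 0.9]
width: 0.026
```

Run:
```python
from h import *
s=r.read_state(); print(s['ee_pos'],s['ft_force'],s['width'],s['eef_rot'])
save('wrist','w15.png')
```

```text
[0.49302235 0.16531823 0.06633034] [-0.63183574  0.69365218  0.94995206] 0.02601622924040207 [ 7.02426782e-01  7.11755891e-01 -4.03030444e-04 -7.48743408e-05]
```

View pics/w15.png

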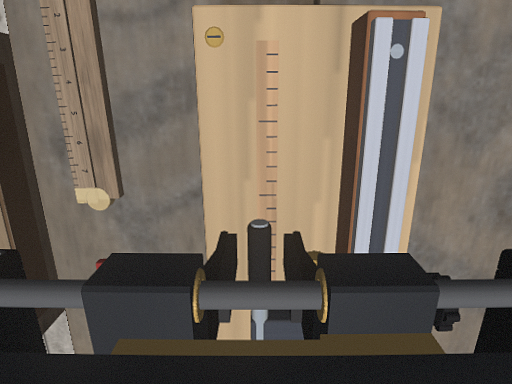

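Run:
```python
import numpy as np
f=lambda t:np.array([-77*np.cos(t)+3*np.sin(t),77*np.sin(t)+3*np.cos(t)])
t=np.linspace(0,1.72,37); p=np.array([f(a) for a in t]); d=np.diff(p,axis=0)/25
for a,b in zip(t[1:],d): print(round(a,2),np.round([b[0],-b[1]],3))
```

```text
0.05 [ 0.009 -0.147]
0.1 [ 0.016 -0.146]
0.14 [ 0.023 -0.145]
0.19 [ 0.03  -0.144]
0.24 [ 0.037 -0.143]
0.29 [ 0.044 -0.141]
0.33 [ 0.05  -0.138]
0.38 [ 0.057 -0.136]
0.43 [ 0.063 -0.133]
0.48 [ 0.07 -0.13]
0.53 [ 0.076 -0.126]
0.57 [ 0.082 -0.122]
0.62 [ 0.087 -0.118]
0.67 [ 0.093 -0.114]
0.72 [ 0.098 -0.11 ]
0.76 [ 0.104 -0.105]
0.81 [ 0.108 -0.1  ]
0.86 [ 0.113 -0.094]
0.91 [ 0.117 -0.089]
0.96 [ 0.122 -0.083]
1.0 [ 0.125 -0.077]
1.05 [ 0.129 -0.071]
1.1 [ 0.132 -0.065]
1.15 [ 0.135 -0.059]
1.19 [ 0.138 -0.052]
1.24 [ 0.14  -0.045]
1.29 [ 0.142 -0.039]
1.34 [ 0.144 -0.032]
1.39 [ 0.145 -0.025]
1.43 [ 0.146 -0.018]
1.48 [ 0.147 -0.011]
1.53 [ 0.147 -0.004]
1.58 [0.147 0.003]
1.62 [0.147 0.01 ]
1.67 [0.146 0.017]
1.72 [0.145 0.024]
```

The bar (column 259) is centred between the fingers. I'll close and raise the leaf along the arc.

Emit:
move_arm(deltas=[[-1,0,0,0,0],[-1,0,0,0,0],[-1,0,0,0,0],[-1,0,0,0,0],[-1,0,0,0,0],[-1,0,0,0,0],[-1,0,0,0,0]], squeeze=10)

```text
time: 24.07
ee_pos: [0.4929, 0.166, 0.0672]
eef_rot: [0.702, 0.712, -0.0, -0.0]
ft_force: [-4.5, -0.4, 5.8]
width: 0.0118
```

Emit:
move_arm(deltas=[[-1,0,0.009,-0.147,0],[-1,0,0.016,-0.146,0],[-1,0,0.023,-0.145,0],[-1,0,0.03,-0.144,0],[-1,0,0.037,-0.143,0],[-1,0,0.044,-0.141,0],[-1,0,0.05,-0.138,0],[-1,0,0.057,-0.136,0],[-1,0,0.063,-0.133,0],[-1,0,0.07,-0.13,0],[-1,0,0.076,-0.126,0],[-1,0,0.082,-0.122,0]])

```text
time: 25.07
ee_pos: [0.5047, 0.1662, 0.1081]
eef_rot: [0.702, 0.712, -0.002, -0.002]
ft_force: [-15.6, 1.4, 5.0]
width: 0.0115
```

Emit:
move_arm(deltas=[[-1,0,0.05,-0.118,0],[-1,0,0.07,-0.114,0],[-1,0,0.09,-0.11,0],[-1,0,0.104,-0.105,0],[-1,0,0.108,-0.1,0],[-1,0,0.113,-0.094,0]])

```text
time: 25.57
ee_pos: [0.5179, 0.1665, 0.1248]
eef_rot: [0.702, 0.712, -0.002, -0.002]
ft_force: [-19.2, -0.5, 15.7]
width: 0.0125
```

Emit:
move_arm(deltas=[[-1,0,0.117,-0.089,0],[-1,0,0.122,-0.083,0],[-1,0,0.125,-0.077,0],[-1,0,0.129,-0.071,0],[-1,0,0.132,-0.065,0],[-1,0,0.135,-0.059,0]])

```text
time: 26.07
ee_pos: [0.5397, 0.1669, 0.1368]
eef_rot: [0.702, 0.712, 0.001, -0.0]
ft_force: [-6.7, 1.2, 7.3]
width: 0.0117
```

Emit:
move_arm(deltas=[[-1,0,0.138,-0.045,0],[-1,0,0.14,-0.038,0],[-1,0,0.142,-0.032,0],[-1,0,0.144,-0.028,0],[-1,0,0.145,-0.025,0],[-1,0,0.146,-0.018,0]])

```text
time: 26.57
ee_pos: [0.5615, 0.1672, 0.1409]
eef_rot: [0.702, 0.712, 0.001, 0.0]
ft_force: [-4.1, 0.9, 4.7]
width: 0.0115
```

Emit:
move_arm(deltas=[[-1,0,0.147,-0.011,0],[-1,0,0.147,-0.004,0],[-1,0,0.147,0.003,0],[-1,0,0.147,0.01,0],[-1,0,0.146,0.017,0],[-1,0,0.145,0.024,0],[-1,0,0,0,0]])

```text
time: 27.15
ee_pos: [0.5836, 0.1673, 0.1387]
eef_rot: [0.702, 0.712, 0.0, 0.0]
ft_force: [0.9, 4.1, 2.0]
width: 0.0112
```

Run:
```python
from h import *
s=r.read_state(); print(s['ee_pos'],s['ft_force'],s['width'])
save('wrist','w16.png')
save('scene','s16.png')
a=cv2.imread('pics/s16.png')[120:240,150:300]; cv2.imwrite('pics/s16c.png',cv2.resize(a,None,fx=5,fy=5,interpolation=cv2.INTER_CUBIC))
```

```text
[0.58355047 0.16727765 0.13865763] [0.91093063 4.11337169 1.95316259] 0.011232126046665186
```

View pics/s16c.png

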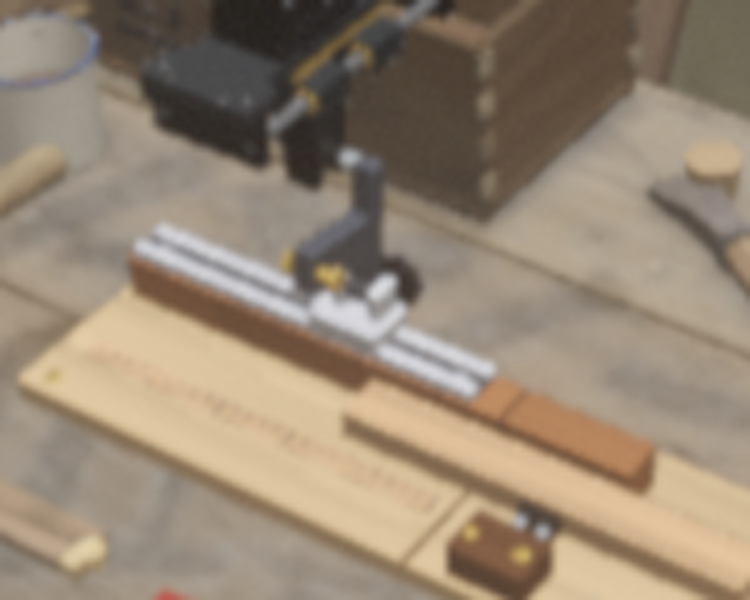

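The leaf is up and the batten hasn't moved, with its lead corner still at (345,418). Release and lift away.

Emit:
move_arm(deltas=[[-0.3,0,0,0,0],[-0.3,0,0,0,0],[-0.3,0,0,0,0],[-0.3,0,0,0,0],[-0.3,0,0,0,0],[-0.3,0,0,-0.3,0],[-0.3,0,0,-0.7,0],[-0.3,0,0,-1,0],[-0.3,0,0,-1,0],[-0.3,0,0,-1,0],[-0.3,0,0,0,0]])

```text
time: 28.17
ee_pos: [0.5849, 0.1671, 0.2448]
eef_rot: [0.702, 0.712, 0.004, 0.001]
ft_force: [-0.2, -0.3, 0.5]
width: 0.0302
```

Emit:
move_arm(deltas=[[-0.3,0.8,-0.4,-0.3,0],[-0.3,0.8,-0.4,0,0],[-0.3,0.8,-0.4,0,0],[-0.3,0.8,-0.4,0,0],[-0.3,0.8,-0.4,0,0],[-0.3,0.8,-0.4,0,0],[-0.3,0.8,-0.4,0,0],[-0.3,0,0,0,0],[-0.3,0,0,0,0]])

```text
time: 28.92
ee_pos: [0.5102, 0.3072, 0.2465]
eef_rot: [0.701, 0.713, -0.0, -0.0]
ft_force: [1.1, -0.3, 0.7]
width: 0.0309
```

Run:
```python
from h import *
s=r.read_state(); print(s['ee_pos'],s['ft_force'],s['width'],np.abs(s['joint_vel']).max())
save('wrist','w17.png')
save('scene','s17.png'); save('top','t17.png')
P=[.530,.0185,.0138]
for c in ['scene','top']:
  for l in ['batten_tail','batten_lead','gauge_mark','leaf_handle']:
    print(c,l,[(np.round(W2J(P,cw(c,d['position'],s))*1e3,1),round(d['confidence'],2)) for d in r.tip_of(c,l)[:2]])
a=cv2.imread('pics/t17.png')[165:245,140:335]; cv2.imwrite('pics/t17c.png',cv2.resize(a,None,fx=4,fy=4,interpolation=cv2.INTER_CUBIC))
a=cv2.imread('pics/s17.png')[140:280,145:355]; cv2.imwrite('pics/s17c.png',cv2.resize(a,None,fx=3.8,fy=3.8,interpolation=cv2.INTER_CUBIC))
```

```text
[0.51018165 0.30719417 0.24651162] [ 1.07526919 -0.3087989   0.66702221] 0.030929963545303293 0.03576596098785316
scene batten_tail [(array([[   5.2, -171.8,   29. ]]), 0.98)]
scene batten_lead [(array([[ 2.2, 86.7, 33. ]]), 0.95)]
scene gauge_mark [(array([[ 9.4, 97.3, 30.9]]), 0.91), (array([[ 2. , 87.2, 31.2]]), 0.62)]
scene leaf_handle [(array([[ 56.5, 149.7, 162.1]]), 0.95), (array([[ 6. ,  1. , -2.6]]), 0.27)]
top batten_tail [(array([[   2.2, -169. ,   27.9]]), 0.75)]
top batten_lead [(array([[ 1.7, 92. , 26.4]]), 0.68)]
top gauge_mark [(array([[ 1.1, 98. , 29.2]]), 0.93)]
top leaf_handle [(array([[ 52.1, 143.6, 153.3]]), 0.56)]
```

View pics/t17c.png

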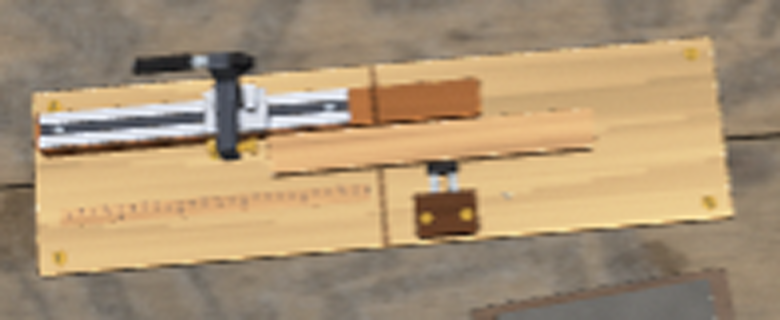

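View pics/s17c.png

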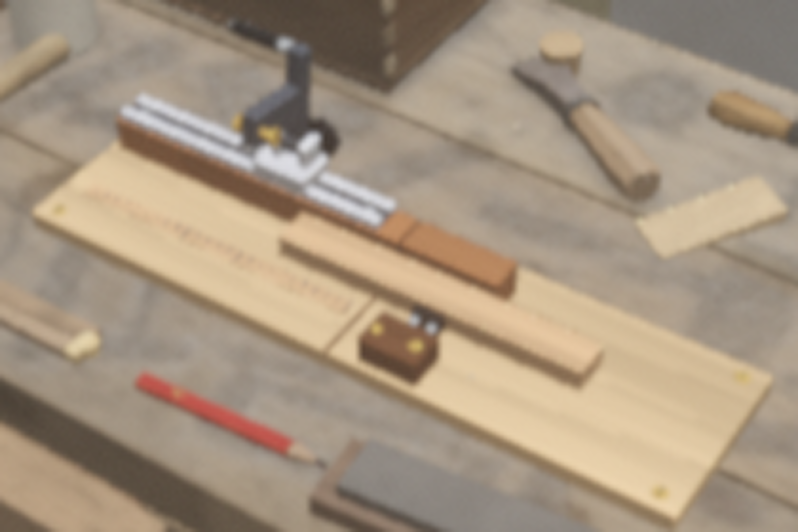

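Run:
```python
import cv2,numpy as np
def reg(a,b,box,up=8):
    x0,y0,x1,y1=box
    A=cv2.imread('pics/'+a);B=cv2.imread('pics/'+b)
    f=lambda i:cv2.cvtColor(i[y0:y1,x0:x1],cv2.COLOR_BGR2GRAY).astype(np.float32)
    W=np.eye(2,3,dtype=np.float32)
    cc,W=cv2.findTransformECC(f(A),f(B),W,cv2.MOTION_TRANSLATION,(3,200,1e-6))
    return np.round(W[:,2],3),round(cc,3)
print('carriage scene',reg('scene0.png','s17.png',(208,172,236,192)))
print('static fence',reg('scene0.png','s17.png',(255,195,282,222)))
print('carriage top',reg('top0.png','t17.png',(188,184,210,205)))
print('static shoe block top',reg('top0.png','t17.png',(240,205,265,228)))
print('batten lead top pressed vs now',reg('t13.png','t17.png',(202,198,222,212)))
print('batten lead scene pressed vs now',reg('s13.png','s17.png',(215,198,240,215)))
# edge line of batten & bed in the top picture
from h import *
P=[.530,.0185,.0138]
g=cv2.cvtColor(cv2.imread('pics/t17.png'),cv2.COLOR_BGR2GRAY).astype(float)
pts=[]
for y in np.arange(-160,80,10.):
    if -70<y<-30: continue
    xs=np.linspace(-22,-4,60); w=J2W(P,np.c_[xs/1e3,np.full(60,y/1e3),np.full(60,.028)])
    px=proj('top',w).astype(np.float32); v=cv2.remap(g.astype(np.float32),px[:,:1],px[:,1:],cv2.INTER_CUBIC).ravel()
    pts.append((y,xs[np.argmin(v)]))
p=np.array(pts);print('batten near edge slope',np.polyfit(p[:,0],p[:,1],1),np.std(p[:,1]-np.polyval(np.polyfit(p[:,0],p[:,1],1),p[:,0])))
pts=[]
for y in np.r_[np.arange(-260,270,10.)]:
    xs=np.linspace(-83,-67,60); w=J2W(P,np.c_[xs/1e3,np.full(60,y/1e3),np.full(60,.018)])
    px=proj('top',w).astype(np.float32); v=cv2.remap(g.astype(np.float32),px[:,:1],px[:,1:],cv2.INTER_CUBIC).ravel()
    pts.append((y,xs[np.argmax(np.gradient(v))]))
p=np.array(pts);print('bed edge slope',np.polyfit(p[:,0],p[:,1],1))
print(r.read_state()['time'])
```

```text
carriage scene (array([-0.015,  0.087], dtype=float32), 0.992)
static fence (array([ 0.015, -0.14 ], dtype=float32), 0.984)
carriage top (array([-0.005,  0.021], dtype=float32), 0.994)
static shoe block top (array([-0.006,  0.001], dtype=float32), 1.0)
batten lead top pressed vs now (array([-2.314, -0.298], dtype=float32), 0.469)
batten lead scene pressed vs now (array([0.582, 0.261], dtype=float32), 0.746)
batten near edge slope [-3.78031534e-03 -1.28841210e+01] 0.4779037573490203
bed edge slope [-2.19319465e-03 -7.53402622e+01]
29.4667
```

The carriage is unmoved (less than 0.1 px) and the batten is parallel within 0.002 rad. The lead comparison was spoilt by the leaf being in only one of the two pictures, so I'll use the batten's tail from the picture taken just before flipping up.

Run:
```python
import cv2,numpy as np
def reg(a,b,box):
    x0,y0,x1,y1=box
    f=lambda n:cv2.cvtColor(cv2.imread('pics/'+n)[y0:y1,x0:x1],cv2.COLOR_BGR2GRAY).astype(np.float32)
    cc,W=cv2.findTransformECC(f(a),f(b),np.eye(2,3,dtype=np.float32),cv2.MOTION_TRANSLATION,(3,200,1e-6))
    return np.round(W[:,2],3),round(cc,3)
for b in ['s16.png','s17.png']: print(b,'tail',reg('s14.png',b,(285,222,312,248)),'near lead corner',reg('s14.png',b,(212,200,228,214)))
print(reg('s13.png','s14.png',(212,200,228,214)))
```

```text
Traceback (most recent call last):
cv2.error: OpenCV(4.12.0) /io/opencv/modules/video/src/ecc.cpp:574: error: (-7:Iterations do not converge) NaN encountered. in function 'findTransformECC'
```

Run:
```python
import cv2,numpy as np
def reg(a,b,box):
    x0,y0,x1,y1=box
    f=lambda n:cv2.cvtColor(cv2.imread('pics/'+n)[y0:y1,x0:x1],cv2.COLOR_BGR2GRAY).astype(np.float32)
    try: cc,W=cv2.findTransformECC(f(a),f(b),np.eye(2,3,dtype=np.float32),cv2.MOTION_TRANSLATION,(3,200,1e-6))
    except cv2.error: return 'fail',np.abs(f(a)-f(b)).mean()
    return np.round(W[:,2],3),round(cc,3)
for b in ['s16.png','s17.png']: print(b,'tail',reg('s14.png',b,(282,218,314,250)),'near lead',reg('s14.png',b,(216,201,236,216)))
print(reg('s13.png','s14.png',(216,201,236,216)))
T=[cv2.imread('pics/'+n)[215:255,275:325] for n in('s14.png','s17.png')]
cv2.imwrite('pics/cmp.png',cv2.resize(np.vstack(T),None,fx=7,fy=7,interpolation=cv2.INTER_CUBIC))
```

```text
s16.png tail (array([-0.019,  0.054], dtype=float32), 0.996) near lead (array([0.347, 0.215], dtype=float32), 0.926)
s17.png tail (array([-0.004,  0.045], dtype=float32), 0.996) near lead (array([0.369, 0.202], dtype=float32), 0.902)
(array([-0.03 , -0.012], dtype=float32), 1.0)
```

View pics/cmp.png

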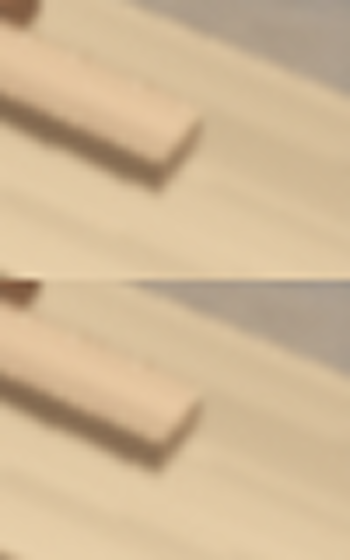

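The tail has moved less than 0.06 px since before the flip-up, so the batten stayed put. Handing in.

Run:
```python
from h import *
print(r.close_job()); print(r.read_state()['time'])
```

```text
the job is handed in; nothing more can be done
None
the job is handed in; nothing more can be done
```

The job is handed in, at about 29.5 s. It reported no verdict; as far as I can measure, every condition was met.

**What I did:**
- **Stop down:** I gripped the leaf's handle and swung it down until it seated, with about 12 N felt at the handle.
- **Batten home:** I slid the batten along the fence from its tail, against a steady drag of about 7 N. I felt contact with the screw and held about 13–14 N total, so roughly 6–7 N on the screw, for over half a second.
- **Stop up:** I swung the leaf back up to about 1.7 rad by the arm's position, released it and moved clear.

**Last checks:**
- **Carriage:** it moved less than 0.1 px between the first and last pictures.
- **Batten position:** its tail moved less than 0.06 px, about 0.1 mm, while the stop was flipped up.
- **Batten angle:** it lies parallel to the jig's edge within about 0.002 rad.
- **Bystanders:** in the last views, the pencil and oilstone look where they started. I never went near any of the four, but I did not measure them.

**Disagreed or failed:**
- Comparing pictures at the lead end was spoilt by the leaf showing in only one of each pair (0.3–2.3 px offsets, poor match). I relied on the tail instead.
- The network's lead-end estimates from the scene and top cameras differ by 5 mm (y = 87 and 92 mm), so they can't confirm the 1.5 mm tolerance. That rests on the felt contact and the unmoved tail.
- Mid-swing on the way up, the handle force briefly reached about 25 N, almost all across the jig rather than along the carriage's track.

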